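# Snap the tuning dial onto the sloping radio's spindle and hold it in

### The job

Pick up the large brass-rimmed tuning dial and press it squarely onto the tilted steel spindle of the cream radio case until it snaps over the spindle's catches and is fully home. Then keep pushing along the spindle so that the sprung spindle itself goes in well past half of its 10 mm travel, and finish while still gripping the dial and holding it pushed in: do not let go. Leave the other loose parts on the bench where they lie.

Things in the scene. Friction and masses are not known exactly. Their poses are not given: they have to be found in the camera images.
- dial_center (a point): Centre of the loose tuning dial, 40 mm high, standing wide end down, z up. Below: a black disc with a brass rim, 53 mm across, 8 mm thick; above it a plain round black hub to grip, 28 mm across, from 8 to 40 mm above the underside (fingertips may rest on the disc and push on it). Point on the axis, 20 mm above the underside. Any yaw does. About 70 g.
- spindle_tip (a point): Free tip of the steel tuning spindle, on its axis. Its z axis points out along the spindle, leaning 25 degrees from vertical to the side of the case's lower edge (towards the robot at yaw 0); its y axis is level. Spindle 10 mm thick, last 4 mm tapered; the tip stands 40 mm out of the case's front face. Home: dial centre 6 mm below the tip along the axis, dial underside 14 mm above the face.
- spindle_catch (a point): Middle between the spindle's two sprung catch balls, on the spindle's axis 9.5 mm below the tip; axes as at the tip. The balls stick out on opposite sides along y, 15 mm over both. The 12 mm throat of the dial snaps over them at roughly 5 to 10 N.
- spindle (a joint): How far the spindle is pushed into the case along its axis, m: 0 out, 0.010 at its inner stop. A return spring keeps it out: it starts to move at about 12 N and needs about 15 N at 5 mm and 18 N at 10 mm.
- case: Cream plastic radio case, 125 x 200 x 45 mm, fixed on a wooden cradle, front face up and sloping 25 degrees. Origin at bench level under the middle of the case, z up, x towards the higher edge (the far one at yaw 0), y along the 200 mm side. The spindle stands 55 mm to the -y side of the face's middle. Middle of the face 75 mm above the bench, highest edge 101 mm.
- volume_knob_center (a point): Centre of a loose small plain black knob, 28 mm wide, 16 mm high: leave it.
- coil_can_center (a point): Centre of a loose square aluminium coil can, 22 x 22 x 34 mm: leave it.
- ferrite0_center (a point): Middle of a loose black ferrite rod, 10 mm thick, 120 mm long, lying on the bench: leave it.
- ferrite1_center (a point): Middle of a second ferrite rod like the first: leave it.
- grille_center (a point): Centre of a loose flat chrome speaker grille, 85 x 85 x 6 mm: leave it.
- screwdriver_grip (a point): Handle of a loose screwdriver lying on the bench: leave it.
- dial: The same dial; origin at the centre of its underside, z up along its axis. A blind round bore opens in the underside: funnel mouth 22 mm wide narrowing to a 12 mm throat 7 to 10 mm up, then 19 mm wide to a flat end 26 mm above the underside, which sits on the spindle tip when the dial is home.

How it is judged:
By the outcome, as a careful person would: the job done as asked, in the order asked, and still so for the second after the job is handed in, while the arm keeps its last pose, push and grip.
It also fails if it takes over 38 s, if anything falls off the work surface, if the arm or the gripper's body presses on something with over 40 N, if the wrist force passes 120 N, or if a joint passes its speed limit or range.

### The arm

A 6-joint arm with a two-finger parallel gripper is mounted at the origin on the work surface. World frame = base frame: x ahead of the robot, y to its left, z up, the work surface at z = 0. Lengths are in m, angles in rad, forces in N, time in s.
With the tool pointing down it reaches from about 0.275 to 0.75 m from the base axis. Payload 10.2 kg.
Tool frame: the origin (TCP) lies midway between the tips of the shut fingers; the grasp point (between the pads) lies 19 mm behind it (env.hold_point_z is the distance from the TCP to the grasp point, in m); x points along the fingers, z is the direction in which the jaws open and shut, and the axes are right-handed (so a half turn about x gives the same grasp; the last joint's range is limited). The gripper opens to 85 mm and grips with 20 to 120 N. Pads are 22 mm wide; open, the fingers measure 114 mm over their backs; the gripper's body (76 mm by 85 mm) begins 54 mm behind the grasp point. The pads swing forward as they close: fully open they stand 13 mm farther back than shut.
Start: joints at [-1.535, 0.313, 1.498, -0, 1.331, -0.223], TCP at [0.134, -0.508, 0.211] pointing down, gripper open.
Joint ranges: [-2.94, 2.94], [-0.97, 2.17], [0.19, 2.56], [-1.23, 4.37], [0.02, 3.11], [-2.88, 2.88]. Speed limits (rad/s): [2.39, 2.39, 3.01, 3.14, 3.14, 3.14].

### API

Orientations are given as a unit quaternion [x, y, z, w].
In Python, from bench import env, kinematics, monitor, eyes, job gives the robot as it stands. The module is installed in compiled form; this text tells all that it offers. Calls block until the motion is done:
- env.reach(position, orientation): joint-space move of the TCP to a pose.
- env.movel(position, velocity=0.15, frame=None, guard=None): straight line of the TCP; frame=None keeps the orientation; velocity is the mean speed in m/s. With guard (N) it stops when the force on the tool has changed by that much, and returns True; else False.
- env.set_joints(angles): joint-space move.
- env.release() and env.close_gripper(effort=None): open the fingers fully, or close them until they stop; effort is the grip in N (None keeps the last).
- env.hold(seconds).
- kinematics.ik(position, orientation): joint angles nearest the present ones, or None.
- monitor.sense(): the state.
- eyes.grab_frame(name): name is "side" or "top" or "wrist"; returns a dict with "frame" (480x640x3 uint8, red, green, blue), "mtx" (3x3 intrinsics, pixels), "k1" (the pictures are not rectified: a ray, as slopes to the right and down, at radius r is drawn at 1 + k1 r^2 times it, then the intrinsics apply), "view" (4x4, takes a point from world to camera coordinates). Camera axes: x right, y down, z forward; pixel columns grow to the right and rows downward; lengths in m; the calibration is good to about 2 mm. A picture is of the moment at which its call begins. There is no depth.
A pose or a line that the arm cannot do raises env.MotionError and nothing moves.
- job.hand_in(): hands the job in, once; it reports no verdict.
The state is a dict: "clock": time; "joints": joint angles; "qvel": joint speeds; "joint_efforts": joint torques, N m; "position": TCP position; "ee_rot": TCP orientation; "contact_force": force on the tool from outside, world axes, zero at the start; "ft_torque": the same for the moment, N m; "finger_gap": opening from 0.0 (shut) to 1.0 (fully open).
Only numpy, scipy, OpenCV 4.12 (cv2) and the standard library are available. Lean on these libraries where they do the work, as an engineer would, in place of code of your own. Each camera call takes 0.05 s, during which the arm holds its last target. There are 200 camera calls.

## Working session

There is one attempt and no reset: what is moved stays moved. The work goes in short steps, each a Python script; the robot and the scene stay as the last script left them, time stands still between calls to the robot, and variables do not carry over. Pictures are saved under pics/ and viewed, about 8 in all and at most 12, crops included, and the job is handed in when it is done.

```bash
mkdir -p pics
python3 - <<'E'
from bench import env,kinematics,monitor,eyes,job
import cv2,numpy as np
for n in ("top","side"):
    f=eyes.grab_frame(n); cv2.imwrite(f"pics/{n}0.png",f["frame"][:,:,::-1])
    print(n,f["mtx"].tolist(),f["k1"],np.round(f["view"],4).tolist())
s=monitor.sense(); print(s["clock"],s["ee_rot"],env.hold_point_z,s["finger_gap"])
E
```

```text
top [[449.4746687555752, 0.0, 320.37031937571004], [0.0, 449.4746687555752, 243.02506482613754], [0.0, 0.0, 1.0]] -0.09107646435395665 [[-0.03, -0.9995, 0.0068, 0.0176], [-0.9877, 0.0286, -0.1535, 0.5704], [0.1532, -0.0113, -0.9881, 0.9893], [0.0, 0.0, 0.0, 1.0]]
side [[454.5707835281949, 0.0, 326.4315924442226], [0.0, 454.5707835281949, 243.20101387960085], [0.0, 0.0, 1.0]] -0.04392919005134398 [[0.8996, -0.4367, 0.0072, -0.5155], [-0.2649, -0.5586, -0.786, 0.2304], [0.3473, 0.7051, -0.6182, 0.9772], [0.0, 0.0, 0.0, 1.0]]
0.1 [ 0.43163793  0.5605797  -0.43100265  0.56006769] 0.0187 1.0019738766704491
```

View pics/top0.png

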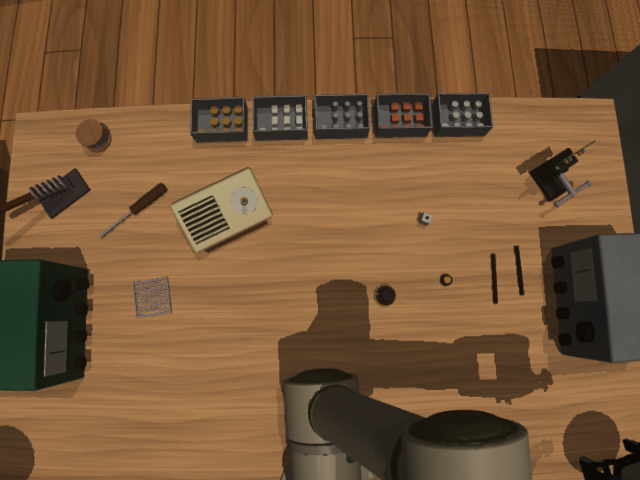

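View pics/side0.png

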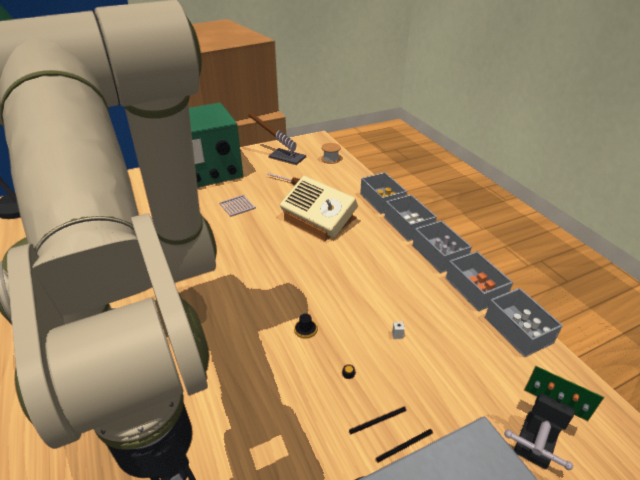

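The top view shows the dial at (385,295), the small knob at (446,280) and the spindle at about (244,202), with case corners (194,251), (271,215), (250,168) and (171,207). The side view shows the dial at (306,323) and the spindle at about (327,203). Next I'll make estimates from these and go for a close look at the spindle.

```bash
cat > h.py <<'E'
import numpy as np,cv2
from scipy.spatial.transform import Rotation as R
from scipy.optimize import least_squares
from bench import env,kinematics,monitor,eyes,job
def proj(f,P):
    P=np.atleast_2d(P); V=np.array(f["view"]); c=P@V[:3,:3].T+V[:3,3]
    s=c[:,:2]/c[:,2:]; s=s*(1+f["k1"]*(s**2).sum(1,keepdims=True)); K=np.array(f["mtx"])
    return s*[K[0,0],K[1,1]]+K[:2,2]
def ray(f,uv):
    s=cv2.undistortPoints(np.array([[uv]],float),np.array(f["mtx"]),np.array([f["k1"],0,0,0.]))[0,0]
    V=np.array(f["view"]); r=V[:3,:3].T@np.r_[s,1]; return -V[:3,:3].T@V[:3,3], r/np.linalg.norm(r)
def atz(f,uv,z):
    o,d=ray(f,uv); return o+d*(z-o[2])/d[2]
def tri(obs):
    A=0;b=0
    for f,uv in obs:
        o,d=ray(f,uv); M=np.eye(3)-np.outer(d,d); A=A+M; b=b+M@o
    return np.linalg.solve(A,b)
def quat(x,z):  # tool x along x, jaw axis z
    x=np.array(x)/np.linalg.norm(x); z=np.array(z,float); z-=x*(z@x); z/=np.linalg.norm(z)
    return R.from_matrix(np.c_[x,np.cross(z,x),z]).as_quat()
def axis(yaw):  # spindle axis, level y
    t=np.radians(25); return np.array([-np.sin(t)*np.cos(yaw),-np.sin(t)*np.sin(yaw),np.cos(t)]), np.array([-np.sin(yaw),np.cos(yaw),0])
def snap(n,name):
    f=eyes.grab_frame(n); cv2.imwrite(f"pics/{name}.png",f["frame"][:,:,::-1])
    np.save(f"pics/{name}.npy",f,allow_pickle=True); return f
def load(name): return np.load(f"pics/{name}.npy",allow_pickle=True).item()
E
python3 - <<'E'
from h import *
t=snap("top","t1"); s=snap("side","s1")
print("tip",tri([(t,(244,202)),(s,(327,203))]), atz(t,(244,202),.111))
print("dial",atz(t,(385,294),.04),atz(t,(385,296),.008),tri([(t,(385,295)),(s,(306,323))]))
bl,br,tr,tl=[atz(t,p,z) for p,z in (((194,251),.04),((271,215),.04),((250,168),.1),((171,207),.1))]
print(bl,br,tr,tl)
for d in (bl-br,tl-tr): print(np.degrees(np.arctan2(-d[0],d[1])))
yaw=np.radians(25); a,y=axis(yaw); tip=atz(t,(244,202),.111)
w=eyes.grab_frame("wrist"); V=np.array(w["view"]); st=monitor.sense()
cw=-V[:3,:3].T@V[:3,3]; Rt=R.from_quat(st["ee_rot"]).as_matrix()
print("cam in tool",Rt.T@(cw-np.array(st["position"])),"axes",np.round(Rt.T@V[:3,:3].T,3).tolist(), np.array(w["mtx"])[0,0])
for roll in range(0,360,30):
    r=np.radians(roll); z=np.cos(r)*y+np.sin(r)*np.cross(a,y)
    print(roll,[None if (q:=kinematics.ik(tip+a*h,quat(-a,z))) is None else np.round(q,2).tolist() for h in (-.02,.12)])
E
```

```text
tip [0.6580618  0.16875967 0.09443283] [0.65574007 0.16552896 0.111     ]
dial [ 0.44962691 -0.14285289  0.04      ] [ 0.44611558 -0.14747305  0.008     ] [ 0.44934025 -0.14652898  0.01762423]
[0.56109481 0.2935794  0.04      ] [0.64073684 0.11382595 0.04      ] [0.73648306 0.15381604 0.1       ] [0.65246755 0.33036542 0.1       ]
23.896340651264026
25.448628138161187
cam in tool [-0.16357934  0.07273212  0.00131527] axes [[-0.0, -0.284, 0.959], [-0.0, -0.959, -0.284], [1.0, -0.0, 0.0]] 342.73225303359396
0 [[0.01, 0.56, 1.53, 0.29, 0.67, -2.19], [-0.04, 0.3, 1.56, 0.25, 0.9, -2.17]]
30 [[0.01, 0.56, 1.53, 0.29, 0.67, -2.72], [-0.04, 0.3, 1.56, 0.25, 0.9, -2.69]]
60 [None, None]
90 [[0.01, 0.56, 1.53, 0.29, 0.67, 2.52], [-0.04, 0.3, 1.56, 0.25, 0.9, 2.54]]
120 [[0.01, 0.56, 1.53, 0.29, 0.67, 2.0], [-0.04, 0.3, 1.56, 0.25, 0.9, 2.02]]
150 [[0.01, 0.56, 1.53, 0.29, 0.67, 1.47], [-0.04, 0.3, 1.56, 0.25, 0.9, 1.5]]
180 [[0.01, 0.56, 1.53, 0.29, 0.67, 0.95], [-0.04, 0.3, 1.56, 0.25, 0.9, 0.97]]
210 [[0.01, 0.56, 1.53, 0.29, 0.67, 0.43], [-0.04, 0.3, 1.56, 0.25, 0.9, 0.45]]
240 [[0.01, 0.56, 1.53, 0.29, 0.67, -0.1], [-0.04, 0.3, 1.56, 0.25, 0.9, -0.07]]
270 [[0.01, 0.56, 1.53, 0.29, 0.67, -0.62], [-0.04, 0.3, 1.56, 0.25, 0.9, -0.6]]
300 [[0.01, 0.56, 1.53, 0.29, 0.67, -1.14], [-0.04, 0.3, 1.56, 0.25, 0.9, -1.12]]
330 [[0.01, 0.56, 1.53, 0.29, 0.67, -1.67], [-0.04, 0.3, 1.56, 0.25, 0.9, -1.64]]
```

Run:
```python
from h import *
tip=np.array([.6565,.1665,.105]); a,y=axis(np.radians(25)); ims=[]
for i,roll in enumerate((150,330)):
    r=np.radians(roll); z=np.cos(r)*y+np.sin(r)*np.cross(a,y)
    env.reach(tip+a*.08,quat(-a,z)); f=snap("wrist",f"w{i}"); ims.append(f)
    print(roll,monitor.sense()["clock"],proj(f,[tip,tip-.04*a]).round(1).tolist())
d=np.array([.448,-.145,.14]); env.reach(d,quat([0,0,-1],[0,1,0])); f=snap("wrist","w2"); ims.append(f)
print(monitor.sense()["clock"],proj(f,[[.448,-.145,.04]]),kinematics.ik([.448,-.145,.02],quat([0,0,-1],[0,1,0])))
out=[]
for f,(P) in zip(ims,(tip,tip,[.448,-.145,.04])):
    u,v=proj(f,P)[0].round().astype(int); x0=max(0,min(640-130,u-65)); y0=max(0,min(480-100,v-50))
    print("crop",x0,y0); out.append(cv2.resize(f["frame"][y0:y0+100,x0:x0+130,::-1],None,fx=3,fy=3,interpolation=cv2.INTER_CUBIC))
out.append(cv2.resize(ims[0]["frame"][:,:,::-1],(390,300)))
cv2.imwrite("pics/c1.png",np.vstack([np.hstack(out[:2]),np.hstack(out[2:])]))
```

```text
150 3.15 [[312.2, 249.2], [312.4, 235.6]]
330 5.85 [[315.9, 245.5], [315.7, 232.3]]
7.1667 [[315.3951172  238.24606234]] [-5.62586467e-01  4.54651363e-01  1.86851972e+00 -4.44089210e-16
  8.18421572e-01 -2.13338279e+00]
crop 247 199
crop 251 196
crop 250 188
```

View pics/c1.png

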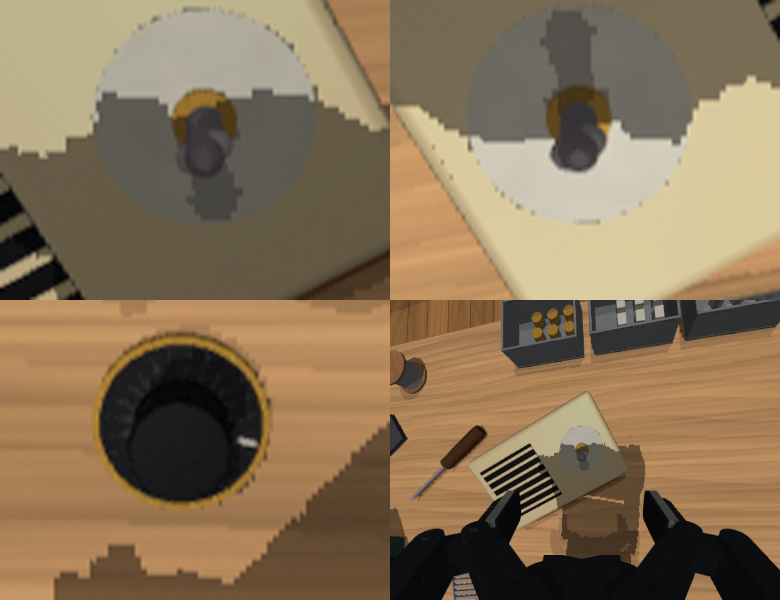

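Tip pixels are (315.3,251.7) in w0 and (313.3,247.7) in w1; dial-plate centres are (315.7,237.3) and (313.7,233.7). For the loose dial (w2), the hub top is at (310,240.7) and the rim centre at (310.7,228.3).

Run:
```python
from h import *
w0,w1,w2=[load(f"w{i}") for i in range(3)]
obs=np.array([[315.3,251.7],[315.7,237.3],[313.3,247.7],[313.7,233.7]])
def res(p,full=False):
    a,_=axis(np.radians(25)); b=np.array([p[0],p[1],.075]); t=b+.04*a
    return (np.vstack([proj(w0,[t,b]),proj(w1,[t,b])])+p[2:4]-obs).ravel()
s=least_squares(res,[.66,.17,0,0]); b=np.r_[s.x[:2],.075]; print("base",b,"tip",b+.04*axis(np.radians(25))[0],"bias",s.x[2:],s.fun.round(1))
ob=np.array([[310,240.7],[310.7,228.3]])
r=least_squares(lambda p:(proj(w2,[[*p,.04],[*p,.007]])+s.x[2:]-ob).ravel(),[.448,-.145]); print("dial",r.x,r.fun.round(1))
```

```text
base [0.66878599 0.17023416 0.075     ] tip [0.6534651  0.16308991 0.11125231] bias [ 0.47620196 -0.64494877] [ 0.3 -0.  -0.3  0.   0.1 -0.1 -0.1  0.1]
dial [ 0.4495661 -0.1496141] [ 0.1 -1.2 -0.1  1.3]
```

```bash
cat >> h.py <<'E'
base=np.array([.66879,.17023,.075]); yaw=np.radians(25); A,Y=axis(yaw)
r=np.radians(330); Q=quat(-A,np.cos(r)*Y+np.sin(r)*np.cross(A,Y)); D=.011
def at(h,off=0): return base+A*(h+D)+off   # TCP for dial underside h above face
def st():
    s=monitor.sense(); p=np.array(s["position"])-base; al=p@A
    return dict(t=s["clock"],h=round(al-D,4),lat=(p-al*A).round(4),F=np.round(s["contact_force"],1),Fa=round(float(np.dot(s["contact_force"],A)),1),gap=round(s["finger_gap"],3))
E
python3 - <<'E'
from h import *
d=[.4496,-.1496]; q=quat([0,0,-1],[0,1,0])
env.reach([*d,.08],q); print(env.movel([*d,.011],.1,guard=8)); print(st())
env.close_gripper(80); print(st()); f=snap("wrist","g0"); env.movel([*d,.10],.15); print(st(),monitor.sense()["position"])
f2=snap("side","g1"); f3=snap("wrist","g2")
u,v=proj(f2,[[*d,.09]])[0].astype(int); print(u,v)
c=[cv2.resize(f["frame"][150:330,200:440,::-1],(400,300)),cv2.resize(f2["frame"][max(0,v-60):v+60,u-80:u+80,::-1],(400,300))]
cv2.imwrite("pics/c2.png",np.hstack(c))
E
```

```text
False
{'t': 8.3583, 'h': np.float64(0.0726), 'lat': array([-0.1867, -0.3052, -0.139 ]), 'F': array([-0.1,  0.5, -1. ]), 'Fa': -1.0, 'gap': 1.001}
{'t': 8.9667, 'h': np.float64(0.0726), 'lat': array([-0.1871, -0.305 , -0.1392]), 'F': array([-2.5,  1.2,  7.8]), 'Fa': 7.8, 'gap': 0.281}
{'t': 9.7583, 'h': np.float64(0.1521), 'lat': array([-0.1572, -0.2904, -0.1237]), 'F': array([ 0.2,  0.4, -1. ]), 'Fa': -1.1, 'gap': 0.278} [ 0.44914369 -0.14933324  0.09916335]
305 301
```

View pics/c2.png

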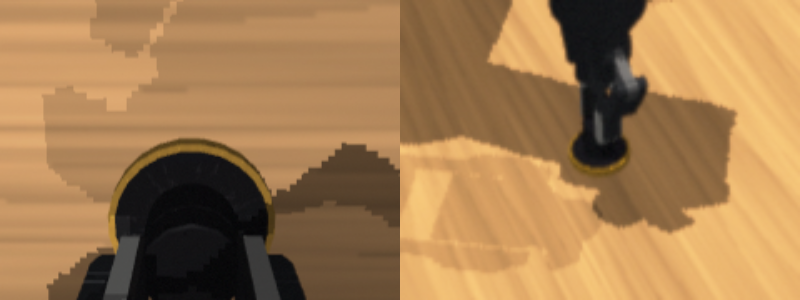

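The dial is gripped level, with the fingertips on its disc (rim top edge at wrist px (314,233), centre about (315,279)). Next I'll check its offset in the grip and go to the pre-insertion pose.

Run:
```python
from h import *
g=load("g0"); th=np.linspace(0,2*np.pi,90)
for z in (.002,.008):
    c=proj(g,np.c_[.4491+.0265*np.cos(th),-.1494+.0265*np.sin(th),0*th+z]); print(z,"rim pred x",c[:,0].min(),c[:,0].max(),"top",c[:,1].min())
env.movel([.4496,-.1496,.2],.25); env.reach(at(.075),Q); print(st())
env.movel(at(.046),.1,guard=6); print(st())
f=snap("wrist","i0"); f2=snap("side","i1"); f3=snap("top","i2")
print([proj(x,base+.04*A).round(1).tolist() for x in (f,f2,f3)])
cr=[]
for x in (f,f2,f3):
    u,v=proj(x,base+.045*A)[0].astype(int); k=45 if x is not f else 80
    cr.append(cv2.resize(x["frame"][v-k:v+k,u-k:u+k,::-1],(266,266),interpolation=cv2.INTER_CUBIC))
cv2.imwrite("pics/c3.png",np.hstack(cr))
```

```text
0.002 rim pred x 268.5712471376669 366.1046018689092 top 234.13095707413413
0.008 rim pred x 267.1008034704377 367.74224724338484 top 237.08744741859658
{'t': 11.7167, 'h': np.float64(0.0752), 'lat': array([ 0.0002, -0.001 , -0.0001]), 'F': array([ 0.7,  1. , -0.8]), 'Fa': -1.2, 'gap': 0.283}
{'t': 12.1583, 'h': np.float64(0.0459), 'lat': array([-0.    , -0.0004, -0.0001]), 'F': array([ 0.4, -0.3, -0.1]), 'Fa': -0.2, 'gap': 0.28}
[[[316.9, 277.0]], [[327.1, 199.1]], [[245.1, 202.9]]]
```

View pics/c3.png

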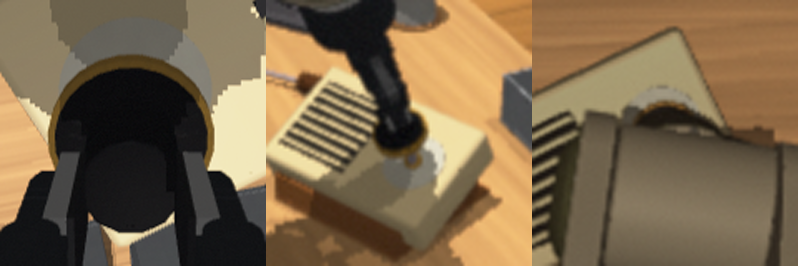

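Run:
```python
from h import *
for h in (.040,.035,.031,.028,.026,.024,.022,.020,.018,.016,.0145):
    hit=env.movel(at(h),.03,guard=25); print(hit,st())
    if hit: break
```

```text
False {'t': 12.6583, 'h': np.float64(0.0398), 'lat': array([-0.0001,  0.    , -0.0001]), 'F': array([ 0.1, -0. , -0.2]), 'Fa': -0.2, 'gap': 0.281}
False {'t': 12.975, 'h': np.float64(0.0347), 'lat': array([-0.0002, -0.    , -0.0001]), 'F': array([-0.5, -0.3, -0.1]), 'Fa': 0.2, 'gap': 0.282}
False {'t': 13.2583, 'h': np.float64(0.0308), 'lat': array([-0.0001,  0.    , -0.    ]), 'F': array([ 0.4, -0.9, -0.7]), 'Fa': -0.6, 'gap': 0.283}
False {'t': 13.5083, 'h': np.float64(0.0279), 'lat': array([-0.    ,  0.0003,  0.0001]), 'F': array([0.4, 2.3, 0.5]), 'Fa': -0.1, 'gap': 0.283}
False {'t': 13.7583, 'h': np.float64(0.0263), 'lat': array([0.0003, 0.0003, 0.0002]), 'F': array([-0.4,  2.9,  2.8]), 'Fa': 2.2, 'gap': 0.284}
False {'t': 14.0083, 'h': np.float64(0.024), 'lat': array([0.0002, 0.0001, 0.0001]), 'F': array([1.4, 3.8, 2. ]), 'Fa': 0.6, 'gap': 0.28}
False {'t': 14.2583, 'h': np.float64(0.0214), 'lat': array([-0.0002,  0.0001, -0.0001]), 'F': array([ 3.7,  4.9, -2.9]), 'Fa': -5.0, 'gap': 0.281}
False {'t': 14.5083, 'h': np.float64(0.0192), 'lat': array([-0.0006,  0.0002, -0.0002]), 'F': array([ 2.7,  5.2, -3.1]), 'Fa': -4.8, 'gap': 0.279}
False {'t': 14.7583, 'h': np.float64(0.0176), 'lat': array([-0.0002, -0.    , -0.0001]), 'F': array([ 3.1,  4.2, -1.9]), 'Fa': -3.7, 'gap': 0.281}
False {'t': 15.0083, 'h': np.float64(0.0158), 'lat': array([-0.0001, -0.0001, -0.    ]), 'F': array([ 2.7,  3.8, -0.6]), 'Fa': -2.2, 'gap': 0.279}
False {'t': 15.2583, 'h': np.float64(0.0147), 'lat': array([ 0.0001, -0.    ,  0.0001]), 'F': array([0.7, 1.9, 2.3]), 'Fa': 1.5, 'gap': 0.283}
```

The force rose and then flipped sign at h≈0.022, which is consistent with the snap. Now I'll push on along the axis.

Run:
```python
from h import *
for h in (.0135,.0125,.0115,.0105,.0095,.0085,.0075,.0065,.0055):
    hit=env.movel(at(h),.03,guard=30); env.hold(.15); print(hit,st())
    if hit: break
```

```text
False {'t': 15.6583, 'h': np.float64(0.0143), 'lat': array([ 0.0004, -0.    ,  0.0002]), 'F': array([-4.1, -0.3,  8.7]), 'Fa': 9.6, 'gap': 0.282}
False {'t': 16.0583, 'h': np.float64(0.0134), 'lat': array([0.0004, 0.    , 0.0002]), 'F': array([-6.3,  0.2, 10.5]), 'Fa': 11.9, 'gap': 0.277}
False {'t': 16.4583, 'h': np.float64(0.0125), 'lat': array([ 0.0005, -0.    ,  0.0002]), 'F': array([-5.3, -0.3, 10.4]), 'Fa': 11.5, 'gap': 0.28}
False {'t': 16.8583, 'h': np.float64(0.0115), 'lat': array([ 0.0005, -0.    ,  0.0002]), 'F': array([-6.5,  0.2, 10.3]), 'Fa': 11.7, 'gap': 0.279}
False {'t': 17.2583, 'h': np.float64(0.0106), 'lat': array([ 0.0005, -0.    ,  0.0002]), 'F': array([-6.4, -0.1, 12.1]), 'Fa': 13.4, 'gap': 0.279}
False {'t': 17.6583, 'h': np.float64(0.0096), 'lat': array([ 0.0005, -0.    ,  0.0002]), 'F': array([-6.9, -0.2, 10.5]), 'Fa': 12.2, 'gap': 0.279}
False {'t': 18.0583, 'h': np.float64(0.0087), 'lat': array([0.0005, 0.    , 0.0002]), 'F': array([-8.3, -0.7, 12.7]), 'Fa': 14.8, 'gap': 0.275}
False {'t': 18.4583, 'h': np.float64(0.0077), 'lat': array([ 0.0005, -0.    ,  0.0002]), 'F': array([-7.1, -0.9, 12.4]), 'Fa': 14.1, 'gap': 0.28}
False {'t': 18.8583, 'h': np.float64(0.0068), 'lat': array([ 0.0006, -0.    ,  0.0002]), 'F': array([-9.3, -1. , 12.9]), 'Fa': 15.4, 'gap': 0.279}
```

Run:
```python
from h import *
for h in (.0048,.0042):
    hit=env.movel(at(h),.03,guard=30); env.hold(.2); print(hit,st())
env.hold(.5); print(st())
f=snap("wrist","z0"); f2=snap("side","z1"); f3=snap("top","z2"); cr=[]
for x in (f,f2,f3):
    u,v=proj(x,base+.02*A)[0].astype(int); k=45 if x is not f else 80
    cr.append(cv2.resize(x["frame"][v-k:v+k,u-k:u+k,::-1],(266,266),interpolation=cv2.INTER_CUBIC))
cv2.imwrite("pics/c4.png",np.hstack(cr))
```

```text
False {'t': 19.3083, 'h': np.float64(0.0061), 'lat': array([0.0006, 0.    , 0.0002]), 'F': array([-9. , -2. , 13.5]), 'Fa': 16.0, 'gap': 0.276}
False {'t': 19.7583, 'h': np.float64(0.0055), 'lat': array([ 0.0006, -0.    ,  0.0002]), 'F': array([-8.5, -1. , 13.9]), 'Fa': 16.1, 'gap': 0.279}
{'t': 20.2583, 'h': np.float64(0.0055), 'lat': array([0.0006, 0.    , 0.0002]), 'F': array([-8.5, -1.1, 14.1]), 'Fa': 16.2, 'gap': 0.284}
```

View pics/c4.png

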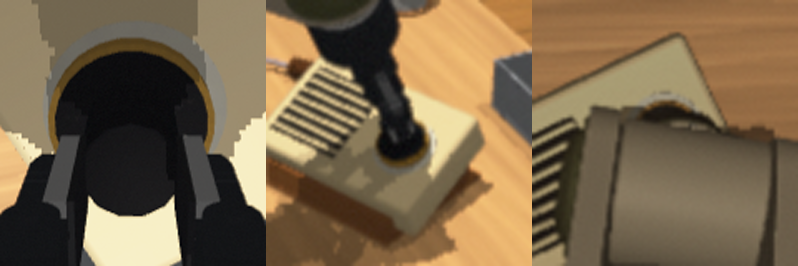

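Run:
```python
from h import *
hit=env.movel(at(.0031),.03,guard=20); env.hold(.5); print(hit,st()); env.hold(.5); print(st())
job.hand_in()
```

```text
False {'t': 21.1583, 'h': np.float64(0.0045), 'lat': array([0.0006, 0.    , 0.0003]), 'F': array([-9.4, -1.1, 14.7]), 'Fa': 17.1, 'gap': 0.279}
{'t': 21.6583, 'h': np.float64(0.0045), 'lat': array([ 0.0006, -0.    ,  0.0002]), 'F': array([-9.3, -1.1, 13.9]), 'Fa': 16.4, 'gap': 0.277}
the job is handed in; nothing more can be done
```

I picked up the tuning dial, pressed it onto the tilted spindle and kept pushing. I handed the job in at 21.7 s, with the dial still gripped and held pushed in.

- **Snap:** the axial push reversed near 22 mm above the face, as expected for a snap. The dial then seated at about 14 mm, which is home. I had no direct view of the catches. However, had the dial not snapped over them, reaching this depth would take more than the spindle's 10 mm of travel.
- **Spindle travel:** the dial's underside finished about 4.5 mm above the face, which puts the spindle 9 to 10 mm in. The steady push of 16.4–17.1 N suggests only 7 to 8.5 mm. The two don't quite agree, but both are well past half, and nothing showed the spindle hitting its inner stop.
- **Grip and alignment:** the opening held steady, and the tool stayed within about 0.7 mm of the spindle axis. In the last pictures, taken 1 mm before the final push, the dial sits square and close to the face.
- **Other parts:** I touched none of the other loose parts, and the forces I read stayed below 20 N.

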